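# Step the raking light round its index marks

## Task

The macro camera is photographing the sawn iron coupon under raking light from three directions. With the fingertips, gently push the little lamp along its curved rail from the left towards the right, following the rail, and stop with its red pointer at each of the three yellow index clips in turn, leaving it quite still for two seconds at each of the first two so that the exposure can be taken; leave it standing at the third, and take your hand away. Only push the lamp, lightly and without flicking or gripping it; do not disturb the coupon, the clips or anything else on the bench.

Things in the scene. Friction and masses are not known exactly. Their poses are not given: they have to be found in the camera images.
- stand: Round dark grey base disc of the raking-light stand, 250 mm across, top 12 mm above the worktop, fixed. Origin on the disc's axis at worktop height, z up; its -x is the front, roughly towards the robot. Mid: round table 44 mm across, 24 mm high, carrying the coupon. A steel rail of 90 mm radius (top 20 mm high) runs along the front, 1.5 rad to either side. Rubber stop posts at its ends, 30 mm high.
- camera (a point): Black macro camera on a column at the rear edge of the stand, fixed to it; this point is the middle of its housing. 52 mm wide, in all 63 to 125 mm behind the disc's axis, top 200 mm above the worktop, lens end 120 mm high, looking down at the coupon.
- lamp: White block-shaped battery lamp on the rail, facing the middle; it swings about the disc's axis, where its origin lies at worktop height. In its own frame a box: x -108 to -72 mm (radial), y -13 to 13 mm (along the rail), z 16 to 67 mm, flat upright sides above z 26 mm. 0.15 kg; slides at about 0.7 N with its own friction and stays where it is left.
- lamp_pointer (a point): Tip of the lamp's red pointer (3.5 mm wide, 18.5 mm high), on the lamp's middle line, 119.5 mm from the disc's axis; it passes just inside the clips and lies on a clip's mark when the lamp is exactly there. Anticlockwise from above is from left to right along the front; travel 1.25 rad to either side of the front. The lamp starts left of all clips.
- mark1 (a point): Mark of the leftmost (first) of three yellow index clips on the disc's rim (13 mm along the rim, 14 mm radially, top 17 mm high, black line on top). The point lies 119.5 mm from the disc's axis, on the clip's black line, just inside the clip. The clip is clamped to the rim; its place differs from run to run.
- mark2 (a point): Mark of the middle (second) of three yellow index clips on the disc's rim (13 mm along the rim, 14 mm radially, top 17 mm high, black line on top). The point lies 119.5 mm from the disc's axis, on the clip's black line, just inside the clip. The clip is clamped to the rim; its place differs from run to run.
- mark3 (a point): Mark of the rightmost (third) of three yellow index clips on the disc's rim (13 mm along the rim, 14 mm radially, top 17 mm high, black line on top). The point lies 119.5 mm from the disc's axis, on the clip's black line, just inside the clip. The clip is clamped to the rim; its place differs from run to run.
- microscope: Big cream inverted microscope, fixed, on the right of the bench between the arm's start and the stand; about 0.51 x 0.43 m and 0.374 m high above the worktop. Carry the hand over or round it.
- coupon: Grey sawn cast-iron coupon, 22 x 30 x 24 mm, 0.11 kg, loose on the little round table in the middle of the stand; origin at the centre of its underside. Must stay where it is.
- lens_can: Bystander: canister with black screw cap, 38 mm across, 54 mm high, loose, on the bench right of the stand; origin at the centre of its underside.
- red_mount: Bystander: red resin specimen mount, 38 mm across, 20 mm high, loose, standing on the bench in front of the grey case.
- black_mount: Bystander: black resin specimen mount, 30 mm across, 16 mm high, loose, in front of the grey case.
- green_mount: Bystander: green resin specimen mount, 30 mm across, 18 mm high, loose, at the left front corner of the bench.
- spare_coupon: Bystander: second iron coupon, 18 x 45 x 16 mm, loose, left behind the stand.

How it is judged (in metres and radians):
On the way, in this order (a step that is already met when the one before it is completed fails the run):
1. the lamp stands still with its pointer within 6 mm of the first (leftmost) clip's mark for two seconds (1.8 s counts) (horizontal distance between lamp_pointer and mark1 below 0.006 m and angular speed of lamp below 0.03 rad/s), for 1.8 s.
2. then the lamp stands still with its pointer within 6 mm of the second clip's mark for two seconds (1.8 s counts) (horizontal distance between lamp_pointer and mark2 below 0.006 m and angular speed of lamp below 0.03 rad/s), for 1.8 s.
At the end, for the whole second after the job is handed in: The lamp stands still with its red pointer within 6 mm of the third (rightmost) clip's mark, and the coupon has not moved by more than 4 mm (horizontal distance between lamp_pointer and mark3 below 0.006 m and angular speed of lamp below 0.03 rad/s and distance of coupon from where it was at the start of the episode below 0.004 m); the robot touches nothing.
It fails at once if the fingers press or grip the lamp with more than 15 N (contact force between the fingers and lamp above 15 N).
It fails at once if the lamp is flicked or rushed along (faster than 1.5 rad/s, about 0.14 m/s) (angular speed of lamp above 1.5 rad/s).
It fails at once if the coupon is touched by the robot or shifted by more than 4 mm (contact force between any of the fingers, the arm and coupon above 0.3 N or distance of coupon from where it was at the start of the episode above 0.004 m).
It fails at once if an index clip is shifted by more than 3 mm (distance of any of mark1, mark2, mark3 from where it was at the start of the episode above 0.003 m).
It fails at once if a loose thing on the bench is moved by more than 10 mm (distance of any of lens_can, red_mount, black_mount, green_mount, spare_coupon from where it was at the start of the episode above 0.01 m).
It also fails if it takes over 64 s, if anything falls off the work surface, if the arm or the gripper's body presses on something with over 40 N, if the wrist force passes 120 N, or if a joint passes its speed limit or range.

## Robot

A 6-joint arm with a two-finger parallel gripper is mounted at the origin on a cart in front of the work surface, level with it; the furniture and walls round the work are solid. World frame = base frame: x ahead of the robot, y to its left, z up, the work surface at z = 0. Lengths are in mm, angles in rad, forces in N, time in s.
With the tool pointing down it reaches from about 275 to 1000 mm from the base axis. Payload 8.4 kg.
Tool frame: the origin (TCP) lies between the finger pads; the fingertips stand tip_reach ahead of it and the grasp point (between the pads) lies 5 mm behind it (tip_reach is the distance from the TCP to the fingertips, in mm); z points along the fingers, y is the direction in which the jaws open and shut (so a half turn about z gives the same grasp; the last joint's range is limited). The gripper opens to 85 mm and grips with 20 to 120 N. Pads are 22 mm wide; open, the fingers measure 114 mm over their backs; the gripper's body (76 mm by 85 mm) begins 54 mm behind the grasp point. The pads swing forward as they close: fully open they stand 13 mm farther back than shut.
Start: joints at [1.194, 0.353, 1.633, -0, 1.155, -0.002], TCP at [228.803, 581.616, 245.281] pointing down, gripper open.
Joint ranges: [-2.63, 2.63], [-0.92, 2.1], [0.06, 2.66], [-1.3, 4.44], [0, 2.69], [-3.02, 3.02]. Speed limits (rad/s): [2.22, 2.22, 2.79, 3.14, 3.14, 3.14].

## Interface

Orientations are given as a rotation vector (axis times angle).
In Python, from plant import state, read_camera, calibration, job_done, cut_out, tip_of, tip_reach gives the robot as it stands.
- The arm moves only by the tool send_rows, never from a script. Its argument "motion" is text: rows parted by semicolons, each of 5 numbers parted by spaces: the shift along the tool's x, y, z each as a share of 2 cm, from -1 to 1, then the turn about the tool's z as a share of 0.12 rad, from -1 to 1, then the closure, from 0 (fully open) to 1 (shut). In form: dx dy dz spin gripper; .... A call has 1 to 12 rows; each row shifts and turns the commanded pose from where the row before left it, along the tool's axes as they then stand; what a row does not reach is not made up. A row lasts 1/12 s, in which the tool goes at most 41.7 mm and 7.16 degrees, less where a joint would pass 70% of its speed; a pose out of reach is approached as far as the arm can. A call with a number of a shift or a turn outside -1 to 1 is refused whole. A call with a gripper value outside its range is refused whole. The fingers move at their own pace and stop on an object; "newtons" is the grip in N (left out, the last holds). Time passes only in rows, so rows that do not move let the fingers close. It gives the time, the measured TCP pose, the force and the opening at its end, in the units of the state.
- state(): the state, without advancing time (a new reading comes with each control period).
- read_camera(name): name is "scene" or "top" or "wrist"; returns (picture, depth): 420x560x3 uint8, blue, green, red; 420x560 float32, mm along the optical axis (not along the pixel's ray), 0 where there is no reading.
- calibration(name): a dict with "fx", "fy", "cx", "cy" (pixels), "dist_coeffs" ([k1, k2, p1, p2, k3] as OpenCV has them; the pictures are not rectified), "origin" and "rotation" of the camera in the world; the wrist camera has in their place "hand_eye" (4x4, takes a point from camera to tool coordinates, whose origin is the TCP and whose axes are the flange's). Camera axes: x right, y up, looking along -z (the intrinsics and any distortion apply to the point x, -y, -z); pixel columns grow to the right and rows downward; lengths in mm; the calibration is good to about 2 mm. A picture is of the moment at which its call begins: read the wrist's pose just before it. calibration takes no time and is no camera call.
- job_done(): hands the job in, once; it reports no verdict.
Trained networks look in the newest picture that a camera, given by its name, has taken for a name from the list of things; names that differ only in an ending like _2 or _b are one class to them, and where a whole thing is asked for, a point or a joint stands for the part that bears it (a point fixed in the world has none). Each returns a list of dicts, best first, with "p" (0 to 1); they miss things now and then, are a little off and sometimes report something else, mostly with a low value. They report only what shows in the picture. A call takes as long as a camera call.
- cut_out(camera, thing): "mask" (420x560 bool, what is visible of it) and "point" ([column, row] in pixels, amid what is visible of it).
- tip_of(camera, thing): "point" ([column, row] in pixels: a listed point, or the origin of a listed thing).
The state is a dict: "time": time; "qpos": joint angles; "joint_velocities": joint speeds; "effort": joint torques, N m; "ee_pos": TCP position; "eef_rot": TCP orientation; "force": force on the tool from outside, world axes, zero at the start; "torque": the same for the moment, N m; "opening": opening from 0.0 (shut) to 1.0 (fully open).
Only numpy, scipy, OpenCV 4.12 (cv2) and the standard library are available. Lean on these libraries where they do the work, as an engineer would, in place of code of your own. Each camera call takes 0.05 s, during which the arm holds its last target. There are 200 camera calls.

## Working session

There is one attempt and no reset: what is moved stays moved. The work goes in short steps, Python scripts to look and compute and a tool call to move; the robot and the scene stay as the last step left them, time stands still between calls to the robot, and variables do not carry over. Pictures are saved under pics/ and viewed, about 8 in all and at most 12, crops included, and the job is handed in when it is done.

Besides the shell and the picture viewer there is one more tool, called after ">>>" as name(argument=value, ...), one argument or row to a line, values as JSON. send_rows: Moves the arm, as the interface text tells. Shift numbers are shares of 2 cm and turn numbers shares of 0.12 rad, none past 1 either way. Its arguments: {"type":"object","properties":{"motion":{"type":"string"},"newtons":{"type":"number"}},"required":["motion"]}

```bash
ls; mkdir -p pics
cat > h.py <<'E'
import numpy as np, cv2
from scipy.spatial.transform import Rotation as R
from plant import *
def cam(name):
    c=calibration(name)
    if 'hand_eye' in c:
        s=state(); T=np.eye(4); T[:3,:3]=R.from_rotvec(s['eef_rot']).as_matrix(); T[:3,3]=s['ee_pos']
        M=T@np.array(c['hand_eye'])
    else:
        M=np.eye(4); r=np.array(c['rotation']); M[:3,:3]=r if r.shape==(3,3) else R.from_rotvec(r).as_matrix(); M[:3,3]=c['origin']
    K=np.array([[c['fx'],0,c['cx']],[0,c['fy'],c['cy']],[0,0,1.]])
    return K,np.array(c['dist_coeffs'],float),M
def ray(C,px):
    K,d,M=C
    u=cv2.undistortPoints(np.array([[px]],float),K,d)[0,0]
    return M[:3,3],M[:3,:3]@np.array([u[0],-u[1],-1])
def onz(C,px,z):
    o,d=ray(C,px); return o+d*(z-o[2])/d[2]
def proj(C,P):
    K,d,M=C
    p=(np.atleast_2d(P)-M[:3,3])@M[:3,:3]
    return cv2.projectPoints(p*[1,-1,-1],np.zeros(3),np.zeros(3),K,d)[0][:,0]
E
python3 - <<'E'
from h import *
print(state(), tip_reach if not callable(tip_reach) else tip_reach())
for n in ['scene','top']:
    C=cam(n); im,d=read_camera(n); cv2.imwrite(f'pics/{n}0.png',im)
    print(n,C[2].round(2).tolist(),C[0][0,0])
    for t,z in [('stand',0),('camera',None),('lamp',0),('lamp_pointer',18.5),('mark1',17),('mark2',17),('mark3',17),('coupon',24)]:
        for r in tip_of(n,t)[:3]:
            print(t,np.round(r['p'],2),np.round(r['point'],1),onz(C,r['point'],z).round(1) if z is not None else '')
E
```

```text
pics
{'time': 0.0, 'qpos': array([ 1.19358767e+00,  3.53633857e-01,  1.63413305e+00,  4.78200003e-06,
        1.15520798e+00, -2.37645389e-03]), 'joint_velocities': array([-9.24453635e-04,  1.57663965e-06, -1.74445569e-04, -4.41252857e-04,
       -2.43523824e-03,  9.69586976e-04]), 'effort': array([ 2.83428571e-04, -6.05250764e+01, -3.42080390e+01, -9.12657060e-05,
        9.21855593e-03,  6.83594749e-05]), 'ee_pos': array([228.63901037, 581.18576491, 244.57106026]), 'eef_rot': array([-5.85297739e-01, -3.08631837e+00,  2.13074078e-03]), 'force': array([-0.10330896,  0.06784816,  0.48712251]), 'torque': array([ 0.0393021 , -0.0184752 ,  0.00455485]), 'opening': 0.9994393376030921} 14.0
scene [[0.71, 0.36, -0.61, -241.34], [-0.7, 0.38, -0.6, -826.77], [0.01, 0.86, 0.52, 797.34], [0.0, 0.0, 0.0, 1.0]] 464.0539561730387
stand 0.8 [210.9 211.5] [530.4 239.9   0. ]
stand 0.49 [173.7 220.2] [412.  279.2   0. ]
camera 0.88 [234.  160.5] 
camera 0.74 [239.6 263.6] 
lamp_pointer 0.74 [171.3 209. ] [429.6 315.4  18.5]
mark1 0.55 [205.9 229.1] [439.9 146.6  17. ]
mark1 0.49 [190.3 228.4] [408.1 182.2  17. ]
mark1 0.48 [172.9 219.3] [399.3 261.7  17. ]
mark2 0.55 [205.9 229.1] [439.9 146.6  17. ]
mark2 0.49 [190.3 228.4] [408.1 182.2  17. ]
mark2 0.48 [172.9 219.3] [399.3 261.7  17. ]
mark3 0.55 [205.9 229.1] [439.9 146.6  17. ]
mark3 0.49 [190.3 228.4] [408.1 182.2  17. ]
mark3 0.48 [172.9 219.3] [399.3 261.7  17. ]
coupon 0.48 [246.2 272.3] [384.9 -98.8  24. ]
coupon 0.39 [211.3 208.5] [519.6 221.6  24. ]
top [[0.0, 0.99, -0.1, 388.38], [-1.0, 0.01, 0.02, -33.94], [0.02, 0.1, 0.99, 1536.42], [0.0, 0.0, 0.0, 1.0]] 398.9465966478976
stand 0.94 [208.3 217. ] [518.9 224.1   0. ]
stand 0.74 [184.1 236.7] [442.  316.4   0. ]
camera 0.98 [203.5 180.2] 
camera 0.3 [272.1 242.8] 
lamp_pointer 0.43 [187.  237.5] [438.4 300.9  18.5]
coupon 0.56 [206.6 216. ] [520.6 226.6  24. ]
coupon 0.37 [209.6 216.3] [519.5 215.1  24. ]
```

Run:
```python
import cv2
a=cv2.imread('pics/scene0.png');b=cv2.imread('pics/top0.png')
cv2.imwrite('pics/a.png',cv2.resize(a,None,fx=1.4,fy=1.4,interpolation=cv2.INTER_AREA))
cv2.imwrite('pics/b.png',cv2.resize(b,None,fx=1.4,fy=1.4))
```

```text
(no output)
```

View pics/a.png

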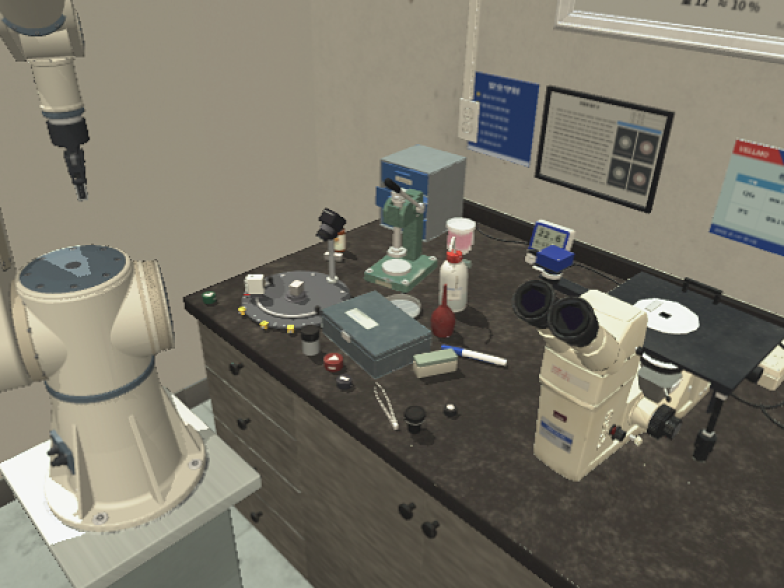

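View pics/b.png

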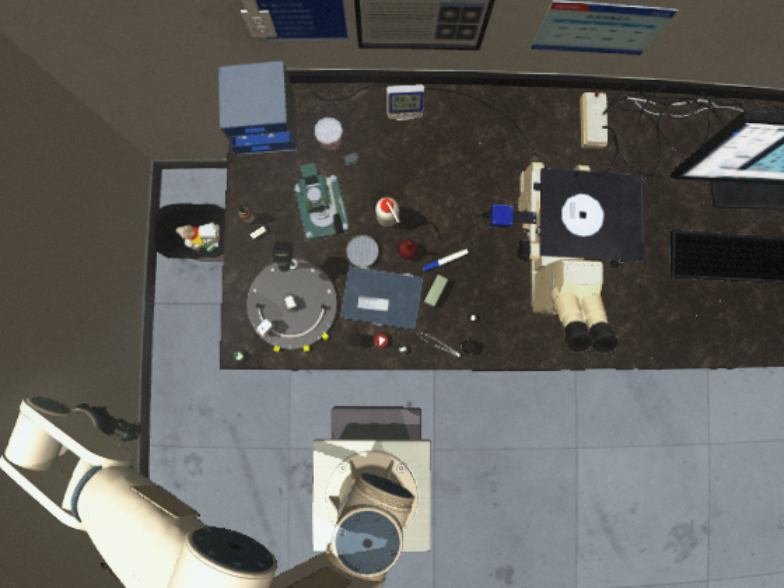

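The pictures show the stand left of the grey case with its macro camera at the rear. The lamp is at front-left (top view px 264,325 of the enlarged picture) and the three yellow clips are on the front rim (277,348; 306,348; 325,336). The way from the arm's start to the stand is clear. Next I'll work out the tool axes and a viewpoint for the wrist camera.

Run:
```python
from h import *
s=state(); Rm=R.from_rotvec(s['eef_rot']).as_matrix(); print(Rm.round(3))
K,d,M=cam('wrist'); print(np.array(calibration('wrist')['hand_eye']).round(3)); print(K,d)
print(onz((K,d,M),K[:2,2],0)-s['ee_pos'], M[:3,3]-s['ee_pos'])
```

```text
[[-0.931  0.366  0.   ]
 [ 0.366  0.931 -0.   ]
 [-0.    -0.    -1.   ]]
[[ 0.00000e+00  9.59000e-01  2.85000e-01  7.27700e+01]
 [ 1.00000e+00 -0.00000e+00 -1.00000e-03  9.49000e-01]
 [-1.00000e-03  2.85000e-01 -9.59000e-01 -1.28782e+02]
 [ 0.00000e+00  0.00000e+00  0.00000e+00  1.00000e+00]]
[[364.07891984   0.         279.64452903]
 [  0.         364.07891984 203.56054633]
 [  0.           0.           1.        ]] [-0.086665  0.        0.        0.        0.      ]
[  36.12653353  -12.91000182 -245.28018032] [-67.37191496  27.52212546 128.78167141]
```

>>> send_rows(
  motion="-.6 -.45 0 0 1; -.95 -.72 0 0 1; -.95 -.72 0 0 1; -.95 -.72 0 0 1; -.95 -.72 0 0 1; -.95 -.72 0 0 1; -.95 -.72 0 0 1; -.95 -.72 0 0 1; -.95 -.72 0 0 1",
  newtons=20,
)

```text
time: 1.65
ee_pos: [336.5, 404.2, 245.3]
eef_rot: [0.585, 3.086, -0.0]
force: [0.1, 0.0, -0.4]
opening: 0.0
```

>>> send_rows(
  motion="-.95 -.72 0 0 1; -.95 -.72 0 0 1; -.95 -.72 0 0 1; -.95 -.72 0 0 1; -.95 -.72 0 0 1; -.95 -.72 0 0 1; -.95 -.72 0 0 1; -.4 -.3 0 0 1; 0 0 0 0 1; 0 0 0 0 1",
)

```text
time: 2.48
ee_pos: [428.0, 254.6, 245.3]
eef_rot: [-0.588, -3.086, -0.0]
force: [-0.7, 1.2, 0.2]
opening: 0.003
```

```bash
cat > look.py <<'E'
import sys
from h import *
C=cam('wrist'); im,d=read_camera('wrist'); cv2.imwrite(f'pics/{sys.argv[1]}.png',im)
np.save('d.npy',d)
s=state(); print(s['time'],s['ee_pos'].round(1),s['eef_rot'].round(3),s['opening'])
for t,z in [('stand',0),('lamp_pointer',18.5),('mark1',17),('lamp',0),('coupon',24)]:
    for r in tip_of('wrist',t)[:4]:
        print(t,np.round(r['p'],2),np.round(r['point'],1),onz(C,r['point'],z).round(1))
E
python3 look.py w1
```

```text
2.5333 [427.8 255.1 245.3] [-0.586 -3.086 -0.   ] 0.002628486436096954
stand 0.82 [282.  253.4] [519.2 222.8   0. ]
lamp_pointer 0.58 [331.3 162.3] [438.2 306.8  18.5]
mark1 0.65 [176.9 220.8] [437.4 136.8  17. ]
mark1 0.59 [276.6 149.9] [407.2 261.   17. ]
mark1 0.59 [284.2 255.2] [514.8 226.9  17. ]
mark1 0.49 [205.8 179. ] [408.1 183.9  17. ]
```

View pics/w1.png

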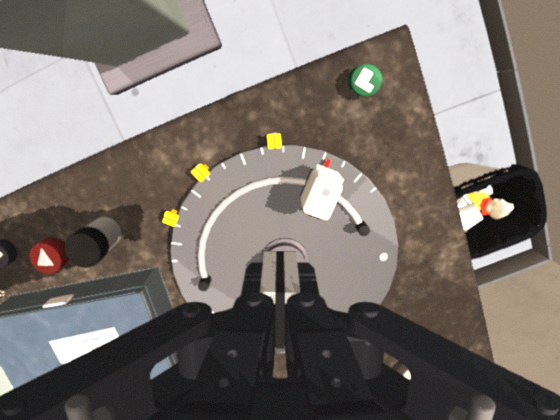

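The wrist view shows the lamp at (322,193) with its red pointer tip at about (328,161). The clips are at (275,142), (200,173) and (172,217), and the rail is clearly visible. Next I'll fit the rail for the axis and find the angles of the clips and pointer by colour.

```bash
cat > meas.py <<'E'
import sys
from h import *
from scipy.optimize import least_squares
def meas(C,im,c0=(519,223),fit=True):
    c0=np.array(c0,float); hsv=cv2.cvtColor(im,cv2.COLOR_BGR2HSV); H,S,V=cv2.split(hsv)
    vv,uu=np.mgrid[0:420,0:560]
    u=cv2.undistortPoints(np.stack([uu.ravel(),vv.ravel()],1).astype(float)[:,None],C[0],C[1])[:,0]
    D=np.c_[u[:,0],-u[:,1],-np.ones(len(u))]@C[2][:3,:3].T; o=C[2][:3,3]
    at=lambda z:(o+D*((z-o[2])/D[:,2])[:,None])[:,:2].reshape(420,560,2)
    if fit:
        P=at(20); q=P-c0; r=np.hypot(*q.transpose(2,0,1)); a=np.arctan2(-q[...,1],-q[...,0]) 
        m=(abs(r-90)<10)&(V>140)&(S<70)
        pts=P[m]
        f=least_squares(lambda p:np.hypot(*(pts-p).T)-90,c0,loss='soft_l1')
        f2=least_squares(lambda p:np.hypot(*(pts-p[:2]).T)-p[2],[*c0,90],loss='soft_l1')
        print('rail n',m.sum(),'centre',f.x.round(2),'rms',np.std(f.fun).round(2),'freeR',f2.x.round(2))
        c0=f.x
    out={}
    def ang(p): return np.arctan2(-(p[1]-c0[1]),-(p[0]-c0[0]))  # 0=front(-x); + = anticlockwise (to right)
    for nm,m,z in [('clip',(H>20)&(H<35)&(S>150)&(V>120),17),('ptr',((H<8)|(H>172))&(S>150)&(V>80),18.5)]:
        P=at(z); r=np.hypot(*(P-c0).transpose(2,0,1)); m=m&(r<145)&(r>95)
        n,l,st,ce=cv2.connectedComponentsWithStats(m.astype(np.uint8)*255)
        M2=cv2.morphologyEx(m.astype(np.uint8),cv2.MORPH_CLOSE,np.ones((5,5)))
        n,l,st,ce=cv2.connectedComponentsWithStats(M2)
        for i in range(1,n):
            if st[i,4]<8: continue
            p=P[l==i]; rr=np.hypot(*(p-c0).T); c=p.mean(0)
            print(nm,st[i,4],'ang %.4f'%ang(c),'r %.1f [%.1f %.1f]'%(np.hypot(*(c-c0)),rr.min(),rr.max()),ce[i].round(1))
    return c0
if __name__=='__main__':
    C=cam(sys.argv[1]); im,_=read_camera(sys.argv[1]); cv2.imwrite('pics/m.png',im); print(state()['time']); meas(C,im)
E
python3 meas.py wrist; python3 meas.py top
```

```text
2.8333
rail n 5893 centre [518.5  223.82] rms 5.79 freeR [518.28 223.92  89.72]
clip 215 ang -0.3050 r 126.7 [119.3 134.2] [273.1 141.2]
clip 224 ang 0.3417 r 126.8 [119.5 133.9] [199.  172.2]
clip 215 ang 0.8148 r 126.7 [119.0 134.5] [169.2 217.9]
ptr 31 ang -0.7701 r 113.7 [109.8 117.4] [326.4 163.4]
2.8833
rail n 123 centre [521.22 224.64] rms 3.59 freeR [524.13 224.51  92.26]
clip 15 ang 0.8110 r 130.9 [123.9 137.6] [231.8 239.8]
clip 17 ang 0.3443 r 131.1 [124.2 138.8] [218.4 248.5]
clip 10 ang -0.2776 r 131.6 [125.8 136.3] [197.3 249.1]
```

Radii check out: the clips fit at 119.3–134.3 mm from the fitted axis (518.5, 223.8). Angles are clips −0.305, 0.342 and 0.815, lamp −0.770. I'll move beside the lamp's left face and descend.

>>> send_rows(
  motion="-.36 .97 0 0 1; -.36 .97 0 0 1; -.36 .97 0 0 1; -.36 .97 0 0 1; 0 0 0 .82 1; 0 0 .5 .82 1; 0 0 .9 .82 1; 0 0 .9 .82 1; 0 0 .9 0 1; 0 0 .9 0 1; 0 0 .9 0 1; 0 0 .5 0 1",
)

```text
time: 3.88
ee_pos: [482.3, 316.4, 133.3]
eef_rot: [-1.176, -2.912, 0.003]
force: [-1.2, -0.3, -0.6]
opening: -0.001
```

>>> send_rows(
  motion="0 0 0 0 1; 0 0 0 0 1; 0 0 0 0 1",
)

```text
time: 4.13
ee_pos: [483.8, 317.1, 136.2]
eef_rot: [1.177, 2.912, 0.002]
force: [0.7, 0.7, -1.1]
opening: 0.001
```

```bash
cat > where.py <<'E'
from h import *
from meas import meas
import sys
c=np.array([518.5,223.8]); s=state(); p=s['ee_pos']; Rm=R.from_rotvec(s['eef_rot']).as_matrix()
th=np.arctan2(-Rm[1,0],-Rm[0,0]); q=(p[:2]-c)
print('t',round(s['time'],2),'z',p[2].round(1),'tool th %.3f'%th,'in tool frame from axis',(Rm[:2,:2].T@q).round(1),'F',(Rm.T@s['force']).round(2))
print('for lamp -0.77:', np.dot(q,[-np.cos(-.77),-np.sin(-.77)]).round(1),np.dot(q,[-np.sin(-.77),np.cos(-.77)]).round(1))
C=cam('wrist'); im,_=read_camera('wrist'); meas(C,im,c,False); cv2.imwrite('pics/%s.png'%sys.argv[1],im)
E
python3 where.py w2
```

```text
t 4.13 z 136.2 tool th -0.768 in tool frame from axis [89.8 43. ] F [-0.04  1.    1.14]
for lamp -0.77: 89.9 42.9
clip 451 ang -0.3177 r 126.4 [119.1 133.6] [138.2 170. ]
clip 406 ang 0.3255 r 125.2 [118.2 133.3] [ 74.7 243.8]
clip 302 ang 0.8089 r 125.4 [117.8 133.7] [ 70.9 309.9]
ptr 80 ang -0.7669 r 112.7 [108.2 117.4] [215.6 171.6]
```

View pics/w2.png

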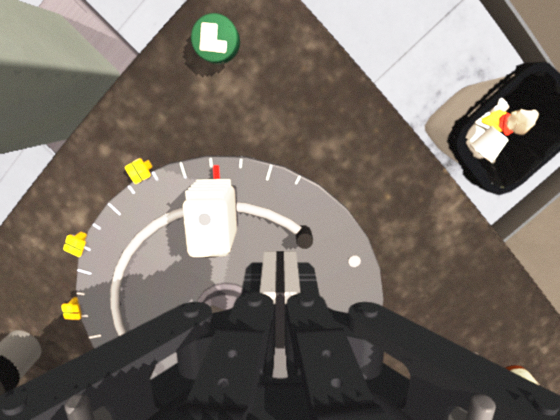

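The view shows the lamp at (210,218), left of the closed fingers with a clear gap. The pointer is at (216,172), and its angle agrees with the first measurement within 0.01 rad. I'll go down and approach.

>>> send_rows(
  motion="0 0 .83 0 1; 0 0 .83 0 1; 0 0 .83 0 1; 0 0 .83 0 1; 0 0 .83 0 1; 0 0 0 0 1; 0 -.15 0 0 1; 0 -.15 0 0 1; 0 -.15 0 0 1; 0 0 0 0 1; 0 0 0 0 1",
)

```text
time: 5.1
ee_pos: [477.3, 310.3, 53.2]
eef_rot: [1.177, 2.912, 0.002]
force: [1.0, 0.5, 0.1]
opening: 0.002
```

```bash
python3 where.py w3
```

```text
t 5.1 z 53.2 tool th -0.768 in tool frame from axis [89.7 33.6] F [-0.36  1.04 -0.1 ]
for lamp -0.77: 89.8 33.4
clip 925 ang -0.3236 r 126.4 [119.2 133.4] [ 95.8 203.1]
clip 759 ang 0.3149 r 124.8 [118.0 134.0] [ 15.2 300.5]
clip 303 ang 0.7737 r 124.7 [117.3 132.9] [ 16.5 378.5]
ptr 201 ang -0.7684 r 112.0 [106.7 117.5] [206.5 208.2]
```

View pics/w3.png

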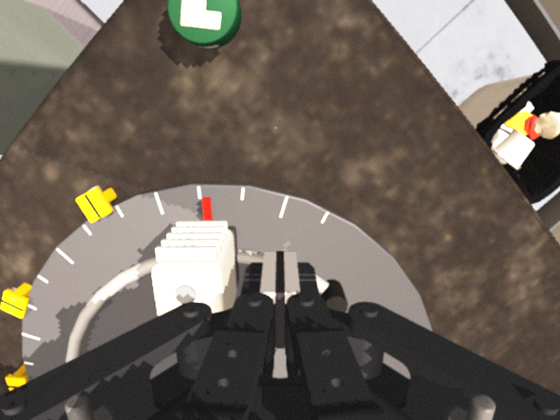

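Lamp's right side is at x≈235 and the fingers' left side at x≈245, so the gap is small. The pointer is at (207,208) and the first clip at (96,203). I'll push along the arc at about 0.43 rad/s.

>>> send_rows(
  motion=".03 -.08 0 -.15 1; .057 -.163 0 -.3 1; .057 -.163 0 -.3 1; .057 -.163 0 -.3 1; .057 -.163 0 -.3 1; .057 -.163 0 -.3 1; .057 -.163 0 -.3 1; .057 -.163 0 -.3 1; .057 -.163 0 -.3 1; .057 -.163 0 -.3 1; .03 -.08 0 -.15 1; 0 0 0 0 1",
)

```text
time: 6.15
ee_pos: [449.0, 289.9, 52.4]
eef_rot: [-0.636, -3.077, 0.0]
force: [0.1, 0.2, -0.0]
opening: -0.003
```

```bash
python3 where.py w4
```

```text
t 6.15 z 52.4 tool th -0.407 in tool frame from axis [90.  33.2] F [-0.04  0.19  0.03]
for lamp -0.77: 95.9 -0.9
clip 928 ang -0.3115 r 126.8 [119.4 133.7] [179.7 178.3]
clip 871 ang 0.3191 r 125.8 [118.8 133.2] [ 46.8 241.3]
clip 596 ang 0.7918 r 124.3 [118.3 131.9] [ 11.5 321.3]
ptr 188 ang -0.4782 r 111.2 [105.5 117.0] [223.5 210.6]
```

View pics/w4.png

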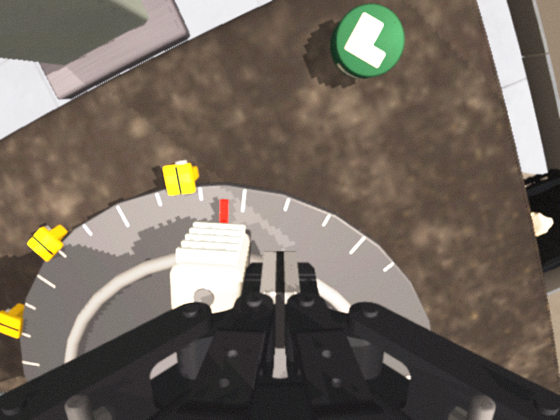

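>>> send_rows(
  motion=".026 -.075 0 -.137 1; .052 -.149 0 -.275 1; .052 -.149 0 -.275 1; .052 -.149 0 -.275 1; .039 -.112 0 -.206 1; .026 -.075 0 -.137 1; 0 0 0 0 1; 0 0 0 0 1",
)

```text
time: 6.87
ee_pos: [439.8, 278.4, 52.3]
eef_rot: [-0.395, -3.117, 0.0]
force: [-0.3, 0.0, 0.7]
opening: -0.0
```

```bash
python3 where.py w5
python3 - <<'E'
import cv2
im=cv2.imread('pics/w5.png'); print(im.shape)
cv2.imwrite('pics/w5c.png',cv2.resize(im[150:290,150:330],None,fx=4,fy=4,interpolation=cv2.INTER_NEAREST))
E
```

```text
t 6.87 z 52.3 tool th -0.252 in tool frame from axis [89.8 33.2] F [ 0.3  -0.04 -0.68]
for lamp -0.77: 94.5 -15.6
clip 897 ang -0.3063 r 126.8 [119.6 133.7] [220.1 176.7]
clip 885 ang 0.3236 r 126.2 [119.1 133.4] [ 70.  218.9]
clip 721 ang 0.7943 r 125.5 [118.7 134.3] [ 15.3 293.8]
ptr 188 ang -0.3239 r 111.1 [105.3 116.8] [223.5 210.5]
(420, 560, 3)
```

View pics/w5c.png

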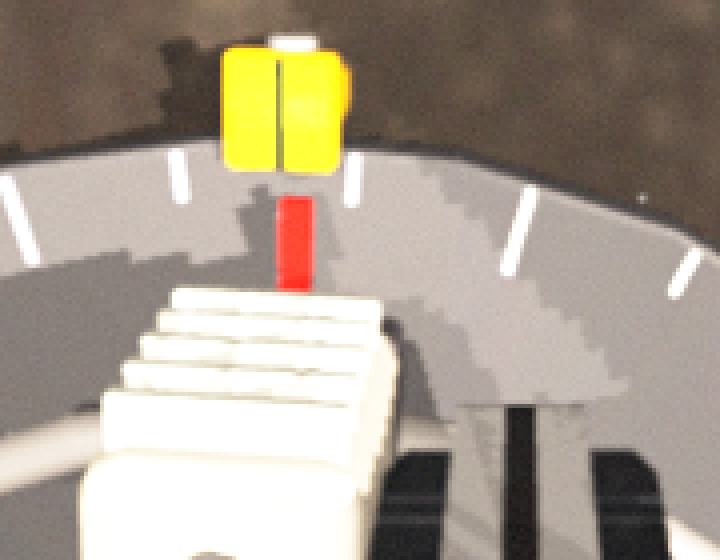

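The red pointer is about 1.5 mm left of the first clip's black line (crop x 295 against 280), well inside 6 mm. I'll hold for more than 2 s.

>>> send_rows(
  motion="0 0 0 0 1; 0 0 0 0 1; 0 0 0 0 1; 0 0 0 0 1; 0 0 0 0 1; 0 0 0 0 1; 0 0 0 0 1; 0 0 0 0 1; 0 0 0 0 1; 0 0 0 0 1; 0 0 0 0 1; 0 0 0 0 1",
)

```text
time: 7.92
ee_pos: [439.8, 278.4, 52.3]
eef_rot: [-0.395, -3.117, 0.0]
force: [0.7, -0.0, 0.4]
opening: -0.003
```

>>> send_rows(
  motion="0 0 0 0 1; 0 0 0 0 1; 0 0 0 0 1; 0 0 0 0 1; 0 0 0 0 1; 0 0 0 0 1; 0 0 0 0 1; 0 0 0 0 1; 0 0 0 0 1; 0 0 0 0 1; 0 0 0 0 1; 0 0 0 0 1",
)

```text
time: 8.92
ee_pos: [439.8, 278.4, 52.3]
eef_rot: [0.394, 3.117, 0.0]
force: [-0.5, 0.7, -0.4]
opening: -0.003
```

>>> send_rows(
  motion="0 0 0 0 1; 0 0 0 0 1; 0 0 0 0 1; 0 0 0 0 1; 0 0 0 0 1; 0 0 0 0 1",
)

```text
time: 9.42
ee_pos: [439.8, 278.4, 52.3]
eef_rot: [-0.394, -3.117, 0.0]
force: [0.8, 0.1, -0.0]
opening: 0.001
```

```bash
python3 where.py w6
```

```text
t 9.42 z 52.3 tool th -0.252 in tool frame from axis [89.8 33.3] F [-0.72  0.3   0.05]
for lamp -0.77: 94.5 -15.6
clip 892 ang -0.3067 r 126.8 [119.6 133.7] [220.3 176.7]
clip 887 ang 0.3233 r 126.2 [119.2 133.4] [ 70.  218.8]
clip 723 ang 0.7942 r 125.5 [118.7 134.3] [ 15.3 293.6]
ptr 187 ang -0.3239 r 111.0 [105.3 116.7] [223.5 210.6]
```

>>> send_rows(
  motion=".03 -.08 0 -.15 1; .057 -.163 0 -.3 1; .057 -.163 0 -.3 1; .057 -.163 0 -.3 1; .057 -.163 0 -.3 1; .057 -.163 0 -.3 1; .057 -.163 0 -.3 1; .057 -.163 0 -.3 1; .057 -.163 0 -.3 1; .057 -.163 0 -.3 1",
)

```text
time: 10.3
ee_pos: [426.0, 248.7, 52.4]
eef_rot: [-0.146, 3.138, 0.0]
force: [0.1, 1.2, 0.7]
opening: 0.001
```

>>> send_rows(
  motion=".057 -.163 0 -.3 1; .057 -.163 0 -.3 1; .057 -.163 0 -.3 1; .057 -.163 0 -.3 1; .057 -.163 0 -.3 1; .057 -.163 0 -.3 1; .057 -.163 0 -.3 1; .03 -.08 0 -.15 1; 0 0 0 0 1; 0 0 0 0 1",
)

```text
time: 11.13
ee_pos: [422.7, 223.2, 52.3]
eef_rot: [-0.562, 3.091, 0.0]
force: [-0.1, -0.1, 0.5]
opening: -0.0
```

```bash
python3 where.py w7
```

```text
t 11.13 z 52.3 tool th 0.359 in tool frame from axis [89.9 33.1] F [ 0.1  -0.06 -0.48]
for lamp -0.77: 68.4 -67.1
clip 876 ang 0.3443 r 126.7 [119.7 133.5] [209.8 175.2]
clip 874 ang 0.8090 r 127.0 [119.9 133.9] [ 93.8 200.9]
clip 803 ang -0.2897 r 126.7 [119.4 133.6] [367.6 227.6]
ptr 197 ang 0.2887 r 110.9 [105.1 116.6] [223.6 209.4]
```

>>> send_rows(
  motion=".02 -.055 0 -.1 1; .03 -.082 0 -.15 1; .03 -.082 0 -.15 1; .01 -.027 0 -.05 1; 0 0 0 0 1; 0 0 0 0 1; 0 0 0 0 1",
)

```text
time: 11.77
ee_pos: [422.8, 217.9, 52.3]
eef_rot: [0.646, -3.074, 0.0]
force: [-0.5, -0.5, -0.3]
opening: -0.0
```

```bash
python3 where.py w8
python3 - <<'E'
import cv2
im=cv2.imread('pics/w8.png')
cv2.imwrite('pics/w8c.png',cv2.resize(im[150:290,150:330],None,fx=4,fy=4,interpolation=cv2.INTER_NEAREST))
E
```

```text
t 11.77 z 52.3 tool th 0.414 in tool frame from axis [90.  33.1] F [ 0.62 -0.29  0.33]
for lamp -0.77: 64.6 -70.9
clip 853 ang 0.3463 r 126.8 [119.7 133.7] [224.3 175.9]
clip 892 ang 0.8103 r 127.1 [120.0 134.2] [105.2 195.3]
clip 772 ang -0.2874 r 126.7 [119.3 133.5] [377.6 235.8]
ptr 195 ang 0.3408 r 110.8 [105.2 116.6] [224.3 210. ]
```

View pics/w8c.png

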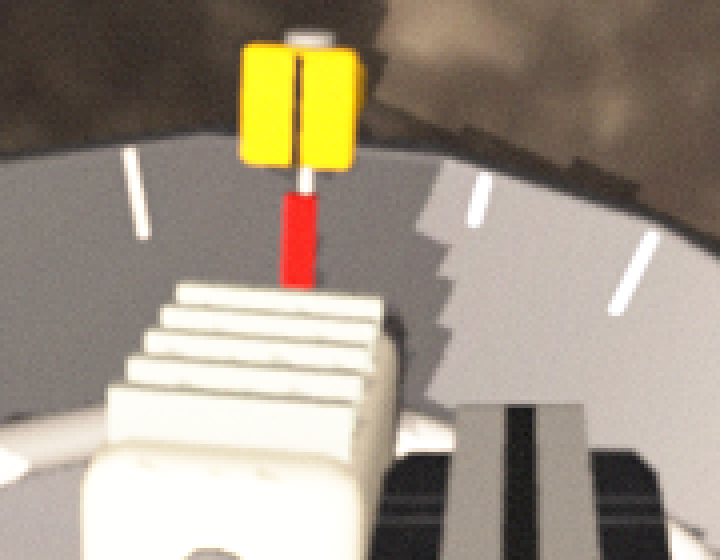

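The pointer is on the second clip's black line (crop x 300 against 297). Holding.

>>> send_rows(
  motion="0 0 0 0 1; 0 0 0 0 1; 0 0 0 0 1; 0 0 0 0 1; 0 0 0 0 1; 0 0 0 0 1; 0 0 0 0 1; 0 0 0 0 1; 0 0 0 0 1; 0 0 0 0 1; 0 0 0 0 1; 0 0 0 0 1",
)

```text
time: 12.82
ee_pos: [422.8, 218.0, 52.3]
eef_rot: [-0.646, 3.074, -0.0]
force: [-0.7, 0.1, -0.2]
opening: -0.002
```

>>> send_rows(
  motion="0 0 0 0 1; 0 0 0 0 1; 0 0 0 0 1; 0 0 0 0 1; 0 0 0 0 1; 0 0 0 0 1; 0 0 0 0 1; 0 0 0 0 1; 0 0 0 0 1; 0 0 0 0 1; 0 0 0 0 1; 0 0 0 0 1",
)

```text
time: 13.82
ee_pos: [422.8, 218.0, 52.3]
eef_rot: [0.646, -3.074, -0.0]
force: [0.7, -0.5, -0.0]
opening: -0.005
```

>>> send_rows(
  motion="0 0 0 0 1; 0 0 0 0 1; 0 0 0 0 1; 0 0 0 0 1; 0 0 0 0 1; 0 0 0 0 1",
)

```text
time: 14.32
ee_pos: [422.8, 218.0, 52.3]
eef_rot: [0.646, -3.074, -0.0]
force: [-0.3, -0.4, 0.5]
opening: 0.0
```

```bash
python3 where.py w9
```

```text
t 14.32 z 52.3 tool th 0.414 in tool frame from axis [89.9 33.2] F [ 0.42 -0.22 -0.5 ]
for lamp -0.77: 64.6 -70.8
clip 850 ang 0.3465 r 126.7 [119.7 133.6] [224.2 175.9]
clip 887 ang 0.8104 r 127.1 [120.0 134.1] [105.2 195.2]
clip 828 ang -0.2896 r 126.7 [119.3 133.5] [377.9 236. ]
ptr 198 ang 0.3408 r 110.7 [105.1 116.6] [224.2 210. ]
```

>>> send_rows(
  motion=".03 -.08 0 -.15 1; .057 -.163 0 -.3 1; .057 -.163 0 -.3 1; .057 -.163 0 -.3 1; .057 -.163 0 -.3 1; .057 -.163 0 -.3 1; .057 -.163 0 -.3 1; .057 -.163 0 -.3 1; .057 -.163 0 -.3 1; .057 -.163 0 -.3 1; .057 -.163 0 -.3 1; .057 -.163 0 -.3 1",
)

```text
time: 15.37
ee_pos: [432.9, 179.6, 52.2]
eef_rot: [1.268, -2.874, -0.0]
force: [-0.7, 0.9, 0.1]
opening: -0.001
```

>>> send_rows(
  motion=".03 -.08 0 -.15 1; 0 0 0 0 1; 0 0 0 0 1",
)

```text
time: 15.62
ee_pos: [434.1, 178.4, 52.3]
eef_rot: [-1.289, 2.865, -0.0]
force: [-0.1, -0.2, 0.4]
opening: 0.0
```

```bash
python3 where.py w10
```

```text
t 15.62 z 52.3 tool th 0.845 in tool frame from axis [89.9 33. ] F [ 0.18 -0.03 -0.38]
for lamp -0.77: 29.0 -91.3
clip 875 ang 0.8242 r 127.4 [120.3 134.4] [212.4 173.2]
clip 597 ang 0.3622 r 127.7 [119.6 133.6] [334.1 202.9]
clip 432 ang -0.2647 r 125.6 [119.0 133.6] [429.2 307. ]
ptr 201 ang 0.7761 r 111.4 [105.8 117.3] [224.2 207.7]
```

>>> send_rows(
  motion=".02 -.055 0 -.1 1; .03 -.082 0 -.15 1; .02 -.055 0 -.1 1; .006 -.017 0 -.03 1; 0 0 0 0 1; 0 0 0 0 1; 0 0 0 0 1",
)

```text
time: 16.25
ee_pos: [436.2, 174.5, 52.3]
eef_rot: [-1.355, 2.834, -0.0]
force: [-0.5, -0.5, 0.2]
opening: -0.003
```

```bash
python3 where.py w11
python3 - <<'E'
import cv2
im=cv2.imread('pics/w11.png')
cv2.imwrite('pics/w11c.png',cv2.resize(im[150:290,150:330],None,fx=4,fy=4,interpolation=cv2.INTER_NEAREST))
E
```

```text
t 16.25 z 52.3 tool th 0.892 in tool frame from axis [90.  33.1] F [ 0.65  0.07 -0.21]
for lamp -0.77: 24.8 -92.7
clip 858 ang 0.8259 r 127.4 [120.2 134.3] [224.6 173.8]
clip 635 ang 0.3672 r 127.6 [119.8 133.6] [343.5 208.4]
clip 426 ang -0.2608 r 125.8 [118.9 133.4] [432.3 314.8]
ptr 201 ang 0.8196 r 111.8 [105.9 117.4] [224.9 207.3]
```

View pics/w11c.png

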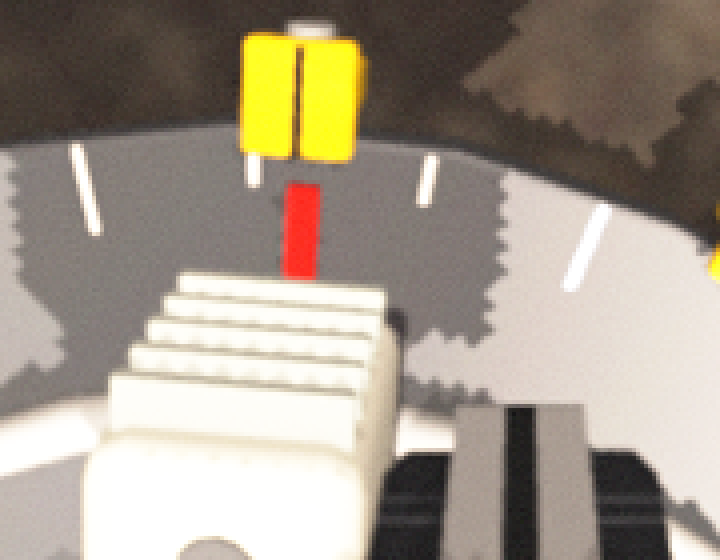

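The pointer is on the third clip's line (crop x 303 against 298, about 0.5 mm off). I'll back away from the lamp and go up.

>>> send_rows(
  motion="0 .1 0 0 1; 0 .3 0 0 1; 0 .4 0 0 1; 0 0 0 0 1; 0 0 -.4 0 1; 0 0 -.9 0 1; 0 0 -.9 0 1; 0 0 -.9 0 1; 0 0 -.9 0 1; 0 0 -.9 0 1; 0 0 -.5 0 1; 0 0 0 0 1",
)

```text
time: 17.3
ee_pos: [425.0, 185.2, 162.6]
eef_rot: [-1.353, 2.831, -0.0]
force: [0.9, -0.0, 0.7]
opening: 0.001
```

>>> send_rows(
  motion="0 0 0 0 1; 0 0 0 0 1; 0 0 0 0 1; 0 0 0 0 1",
)

```text
time: 17.63
ee_pos: [423.1, 184.4, 159.3]
eef_rot: [1.354, -2.833, -0.0]
force: [-0.6, 0.4, -0.3]
opening: -0.004
```

```bash
python3 where.py w12
```

```text
t 17.63 z 159.3 tool th 0.892 in tool frame from axis [90.6 49.5] F [0.12 0.7  0.31]
for lamp -0.77: 41.0 -94.7
clip 356 ang 0.8241 r 127.2 [120.1 134.4] [223.8 145.3]
clip 337 ang 0.3501 r 126.8 [119.5 134.1] [299.7 169.4]
clip 264 ang -0.2883 r 126.6 [119.0 134.1] [362.3 243.3]
ptr 72 ang 0.8193 r 112.5 [108.0 117.3] [223.6 165.2]
```

View pics/w12.png

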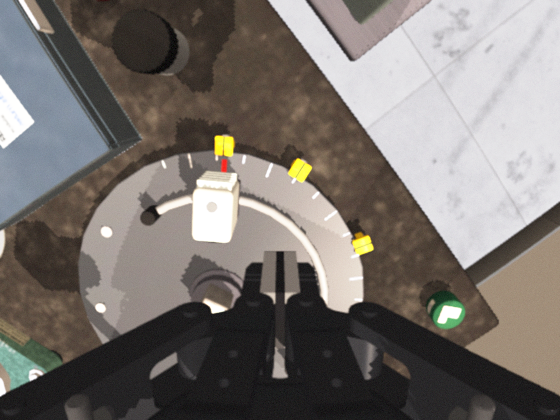

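The pointer (224,165) still points at the third clip (224,145), and the hand is clear above with nothing else disturbed. Handing in.

```bash
python3 -c "
from plant import *
print(job_done(), state()['time'])"
```

```text
the job is handed in; nothing more can be done
the job is handed in; nothing more can be done
```

I pushed the lamp along its rail with the closed fingertips, stopping at each clip in turn, then backed the hand off and raised it. I handed the job in at about 17.7 s of the 64 s; no verdict is reported.

| Clip | Time held | Pointer off the clip (from wrist pictures) |
|---|---|---|
| First (leftmost) | about 2.5 s | about 2 mm |
| Second | about 2.5 s | less than 1 mm |
| Third (rightmost) | left standing there | about 0.6 mm |

- **Stillness:** the pointer's measured angle did not change during either hold, nor after the hand was withdrawn from the third clip.
- **Forces and speed:** wrist force readings, taken at the end of each move, stayed near noise level (under about 1.5 N per axis). I commanded the lamp at about 0.43 rad/s, against the 1.5 rad/s limit.
- **Other objects:** the fingers never came near the coupon, the clips or the other loose things. The last picture showed nothing disturbed, though I did not measure the coupon's position separately.
- **Disagreements between readings:** clip angles shifted by up to about 0.05 rad between camera viewpoints. I judged each stop by comparing pointer and clip in the same picture.

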